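# Dose one bolt with a drop-bottom cup

### The arm

A 7-joint arm with a two-finger parallel gripper is mounted at the origin on the work surface. World frame = base frame: x ahead of the robot, y to its left, z up, the work surface at z = 0. Lengths are in m, angles in rad, forces in N, time in s.
With the tool pointing down it reaches from about 0.4 to 0.875 m from the base axis. Payload 19.3 kg.
Tool frame: the origin (TCP) lies between the finger pads, 19 mm behind the fingertips; this is the grasp point; z points along the fingers, y is the line along which they close (so a half turn about z gives the same grasp; the last joint's range is limited). The gripper opens to 85 mm and grips with 20 to 120 N. Pads are 22 mm wide; open, the fingers measure 114 mm over their backs; the gripper's body (76 mm by 85 mm) begins 54 mm behind the grasp point. The pads swing forward as they close: fully open they stand 13 mm farther back than shut.
Start: joints at [-1.399, 0.521, -0.036, 1.599, 0.021, 1.021, -0.113], TCP at [0.15, 0.607, 0.25] pointing down, gripper open.
Joint ranges: [-2.91, 2.91], [-0.3, 2.13], [-1.5, 1.42], [0.17, 2.43], [-1.26, 4.41], [0.16, 1.93], [-2.52, 2.52]. Speed limits (rad/s): [1.89, 1.89, 2.39, 2.39, 3.01, 3.01, 3.01].

### API

Orientations are given as a unit quaternion [x, y, z, w].
In Python, from bench import bot, imaging gives the robot as it stands. The module is installed in compiled form; this text tells all that it offers.
- The arm moves only by the tool send_rows, never from a script. Its argument "targets" is a list of rows, each a list of 2 entries, a list of its own where there are three numbers: the shift along the world's x, y, z scaled (see below), then the turn, a rotation vector about the world's x, y, z scaled (see below). A call has 1 to 12 rows; each row shifts and turns the commanded pose from where the row before left it; what a row does not reach is not made up. The controller multiplies each number of a shift by 50 mm and each number of a turn by 120 degrees. A row lasts 1/10 s, in which the tool goes at most 50 mm and 8.59 degrees, less where a joint would pass 70% of its speed; a pose out of reach is approached as far as the arm can. A call with a number of a shift or a turn outside -1 to 1 is refused whole. A call with a gripper value outside its range is refused whole. "grip" is the opening, from 0 (shut) to 1 (fully open), set as the call begins (left out, the last holds). The fingers move at their own pace and stop on an object; "squeeze" is the grip in N (left out, the last holds). Time passes only in rows, so rows that do not move let the fingers close. It gives the time, the measured TCP pose, the force, the opening and the grip force at its end, in the units of the state.
- bot.observe(): the state, without advancing time (a new reading comes with each control period).
- imaging.camera(name): name is "side" or "top"; returns a dict with "pixels" (480x640x3 uint8, red, green, blue), "mtx" (3x3 intrinsics, pixels), "T" (4x4, takes a point from camera to world coordinates). Camera axes: x right, y up, looking along -z (the intrinsics and any distortion apply to the point x, -y, -z); pixel columns grow to the right and rows downward; lengths in m; the calibration is good to about 2 mm. A picture is of the moment at which its call begins. There is no depth.
- bot.finish_job(): hands the job in; it is judged then, once.
The state is a dict: "time_s": time; "joint_positions": joint angles; "joint_vel": joint speeds; "joint_efforts": joint torques, N m; "tool_pos": TCP position; "eef_rot": TCP orientation; "wrist_force": force on the tool from outside, world axes, zero at the start; "ft_torque": the same for the moment, N m; "finger_gap": finger opening in m; "gripper_force": force on a finger pad.
Only numpy, scipy, OpenCV 4.12 (cv2) and the standard library are available. Lean on these libraries where they do the work, as an engineer would, in place of code of your own. Each camera call takes 0.05 s, during which the arm holds its last target. There are 200 camera calls.

### The job

Of the three bolts standing on the cardboard, put the middle-length one (60 mm shank) into the drop cup where it stands. Then carry the cup upright by its slanting handle in under the lamp, hold it over the open grey box with its bottom still shut, and lower it so that the trip bar presses the release tab and the bottom swings open, dropping the bolt into the box. Finally set the empty cup back upright on the middle of its rubber mat, leaving the other two bolts standing and everything else where it was, and never bump the lamp.

Things in the scene. Friction and masses are not known exactly. Their poses are not given: they have to be found in the camera images.
- bolt_mid: the bolt wanted: plain steel hex bolt standing on its head, thread end up; hex head 27 mm across corners (24 across flats) and 10 mm high, shank 16 mm diameter and 60 mm long, 70 mm overall; 100 g. Origin: centre of the head's underside; z runs up along the shank
- bolt_mid_center (a point): middle of that bolt's length, on its axis, 35 mm above the head's underside
- bolt_short: look-alike bolt, same head and diameter, shank 40 mm (50 mm overall), standing on its head; origin under the head. Leave it
- bolt_long: look-alike bolt, same head and diameter, shank 80 mm (90 mm overall), standing on its head; origin under the head. Leave it
- drop_cup: square aluminium drop cup, open on top, standing on the mat. Outside 50 x 50 mm, 50 mm high, walls 3 mm, inside 44 x 44 mm; its inner floor (the hinged flap) lies 6 mm above its underside. About 0.17 kg empty. Origin: centre of the underside; z up; -x is the handle side, +x the side where the release tab sticks out
- handle_grip (a point): grip point on the cup's black bar handle, at (-67, 0, 81) mm in the cup's frame, same axes. The bar is 14 mm wide (y), 20 mm deep, straight, 88 mm long: from the -x wall (-25, 0, 30) it rises 40 degrees off vertical along (-0.643, 0, 0.766) to (-82, 0, 97), this point 66 mm along it. Close the fingers along y with the tool pointing down along the bar
- release_flap (a joint): the cup's hinged bottom, rad: 0 shut, 1.5 fully open. A light spring (0.06 N m shut, 0.1 at 1.1 rad) re-shuts it. Hinge along y at (24, 0, 4) mm in the cup's frame: inwards is the flap, its free end on the handle side swings down up to 43 mm; outwards is the tab: pushing the tab up relative to the cup opens the bottom. The bolt slides out from about 0.9 rad
- tab_tip (a point): outer end of the release tab: a level tongue 30 mm wide and 4 mm thick that sticks out 42 mm beyond the hinge, its tip at (66, 0, 4) mm in the cup's frame when shut, its underside 2 mm above the cup's underside
- park_mat: black rubber mat, 130 x 100 x 4 mm, fixed on the table, the cup's parking place; origin: centre of the underside; x along the long side; the cup stands with its x roughly along it
- drop_point (a point): point on the table (z = 0) below where the cup's centre should be held. Its frame is the station's: z up, +x towards the trip bar; +x points to the robot's left and somewhat ahead, so the open side (-x) looks to its right. The cup is held with its x along this x, handle on the open side
- box_floor (a point): centre of the inner floor of the open grey box, 5 mm above the table, 10 mm towards -x of the drop point; same axes. Box inside 104 x 104 mm, walls 5 mm, rim 60 mm above the table
- trip_bar: fixed level steel bar, 10 mm thick, along y over the box's far rim: 43 mm in +x of the drop point, top 115 mm above the table, 132 mm long, on two uprights. Its origin and axes are the drop point's. With the cup centred on the drop point the tab meets the bar when the cup's underside is 113 mm above the table; at 79 mm the flap is open about 1.15 rad
- lamp: fixed bench lamp: level bar over the box, x -52 to +10 mm and y -140 to +90 mm from the drop point (its origin and axes), underside 226 mm, top 250 mm above the table; one 16 mm post at (-21, -150) mm on a 100 x 60 x 6 mm foot. No room for an upright gripper: bring the cup in below it from the open side (-x), its underside about 138 mm up, tool tilted along the handle
- nut: large loose hex nut, 42 mm across, 19 mm high, on the cardboard; leave
- washer: loose washer, 44 mm across, 5 mm thick, on the cardboard; leave
- level_foot: levelling foot, 52 mm disc with an upright 10 mm stem, 64 mm high; leave
- castor: loose small castor, 79 mm high, base 70 mm square; leave
- lift_ring: steel ring lying flat, 60 mm across, 10 mm thick; leave
- foot_plate: steel plate 80 x 60 x 6 mm with a 24 mm stub, 36 mm high; leave
- phone: phone lying flat, 75 x 150 x 9 mm; leave

How it is judged:
On the way, in this order (a step that is already met when the one before it is completed fails the run):
1. the middle-length bolt has been let go inside the drop cup, which stands upright on its mat (x of bolt_mid_center in the frame of drop_cup between -0.024 and 0.024 m and y of bolt_mid_center in the frame of drop_cup between -0.024 and 0.024 m and z of bolt_mid_center in the frame of drop_cup between 0 and 0.085 m and contact force between the fingers and bolt_mid below 0.05 N and angle between drop_cup's own z axis and vertical below 0.3 rad and horizontal distance between drop_cup and park_mat below 0.04 m and value of joint release_flap below 0.2 rad), for 0.2 s.
2. the cup is held upright over the open box, above the trip bar's reach, bottom shut and the bolt inside (x of bolt_mid_center in the frame of drop_cup between -0.024 and 0.024 m and y of bolt_mid_center in the frame of drop_cup between -0.024 and 0.024 m and z of bolt_mid_center in the frame of drop_cup between 0 and 0.085 m and angle between drop_cup's own z axis and vertical below 0.3 rad and horizontal distance between drop_cup and drop_point below 0.045 m and height (world z) of drop_cup above 0.07 m and value of joint release_flap below 0.2 rad), for 0.1 s.
3. the trip bar presses the tab and the bottom swings open over the box (angle between drop_cup's own z axis and vertical below 0.3 rad and horizontal distance between drop_cup and drop_point below 0.045 m and contact force between drop_cup and trip_bar above 0.3 N and value of joint release_flap above 0.6 rad).
4. the bolt lies in the box (x of bolt_mid_center in the frame of box_floor between -0.05 and 0.05 m and y of bolt_mid_center in the frame of box_floor between -0.05 and 0.05 m and z of bolt_mid_center in the frame of box_floor between 0 and 0.05 m and contact force between the fingers and bolt_mid below 0.05 N), for 0.1 s.
At the end, for the whole second after the job is handed in: 60 mm bolt at rest in the box (middle within 50 mm of the floor centre in x and y, under 50 mm above it); empty cup released on its mat, upright within 0.1 rad, centres within 35 mm, flap below 0.15 rad; the other bolts standing; they and all bystanders within 30 mm of their starts (x of bolt_mid_center in the frame of box_floor between -0.05 and 0.05 m and y of bolt_mid_center in the frame of box_floor between -0.05 and 0.05 m and z of bolt_mid_center in the frame of box_floor between 0 and 0.05 m and linear speed of each of bolt_mid, drop_cup below 0.03 m/s and horizontal distance between drop_cup and park_mat below 0.035 m and angle between drop_cup's own z axis and vertical below 0.1 rad and height (world z) of drop_cup below 0.012 m and value of joint release_flap below 0.15 rad and angle between each of bolt_short, bolt_long's own z axis and vertical below 0.4 rad and distance of each of bolt_short, bolt_long, nut, washer, level_foot, castor, lift_ring, foot_plate, phone from where it was at the start of the episode below 0.03 m); the robot touches nothing.
It fails at once if the lamp is bumped (over 3 N) (contact force between lamp and anything else above 3 N).
It fails at once if one of the other two bolts is toppled (angle between any of bolt_short, bolt_long's own z axis and vertical above 0.6 rad).
It fails at once if another bolt or a bystander is moved more than 30 mm (distance of any of bolt_short, bolt_long, nut, washer, level_foot, castor, lift_ring, foot_plate, phone from where it was at the start of the episode above 0.03 m).
It also fails if it takes over 58 s, if anything falls off the work surface, if the arm or the gripper's body presses on something with over 40 N, if the wrist force passes 120 N, or if a joint passes its speed limit or range.

## Working session

There is one attempt and no reset: what is moved stays moved. The work goes in short steps, Python scripts to look and compute and a tool call to move; the robot and the scene stay as the last step left them, time stands still between calls to the robot, and variables do not carry over. Pictures are saved under pics/ and viewed, at most 10 in all, crops included, and the job is handed in when it is done.

Besides the shell and the picture viewer there is one more tool, called after "Emit:" as name(argument=value, ...), one argument or row to a line, values as JSON. send_rows: Moves the arm, as the interface text tells. Shifts and turns lie within -1 to 1; 1 stands for 50 mm of shift or 120 degrees of turn. Its arguments: {"type":"object","properties":{"targets":{"type":"array","items":{"type":"array"}},"grip":{"type":"number"},"squeeze":{"type":"number"}},"required":["targets"]}

```bash
mkdir -p pics; python3 - <<'E'
from bench import bot, imaging
import cv2,numpy as np
for n in("top","side"):
    c=imaging.camera(n); cv2.imwrite(f"pics/{n}0.png",c["pixels"][:,:,::-1]); np.savez(f"{n}0.npz",**c)
    print(n,c["mtx"].tolist(),np.round(c["T"],4).tolist(),[k for k in c])
print(bot.observe())
E
```

```text
top [[516.9677185467787, 0.0, 325.7290957946982], [0.0, 516.9677185467787, 245.12105126113033], [0.0, 0.0, 1.0]] [[-0.0232, 0.9807, -0.1944, 0.2809], [-0.9997, -0.0232, 0.0019, 0.0098], [-0.0026, 0.1943, 0.9809, 1.4692], [0.0, 0.0, 0.0, 1.0]] ['pixels', 'mtx', 'T']
side [[537.5174706054764, 0.0, 317.61536615790266], [0.0, 537.5174706054764, 224.79042579285465], [0.0, 0.0, 1.0]] [[-0.941, 0.2454, -0.233, 0.288], [-0.338, -0.7161, 0.6107, 0.7377], [-0.017, 0.6534, 0.7568, 0.9891], [0.0, 0.0, 0.0, 1.0]] ['pixels', 'mtx', 'T']
{'time_s': 0.1, 'joint_positions': array([-1.39920461,  0.5219737 , -0.03634414,  1.5999157 ,  0.02120936,
        1.02108394, -0.11285556]), 'joint_vel': array([-0.00278524, -0.00149893,  0.00126594, -0.00055415,  0.00061984,
       -0.00037184,  0.0003098 ]), 'joint_efforts': array([ 2.34603620e-03, -9.28478765e+01,  1.98308766e+00, -3.70523500e+01,
        1.80673582e-02,  5.38540684e-03, -5.10781979e-05]), 'tool_pos': array([0.14961149, 0.60655804, 0.24948371]), 'eef_rot': array([ 1.20625285e-01,  9.92697987e-01, -4.97011380e-04, -2.63168960e-05]), 'wrist_force': array([ 0.64275428, -0.8177771 ,  0.20794655]), 'ft_torque': array([0.04165098, 0.01529189, 0.02366338]), 'gripper_force': 0.0, 'finger_gap': 0.08532416399415955}
```

View pics/top0.png

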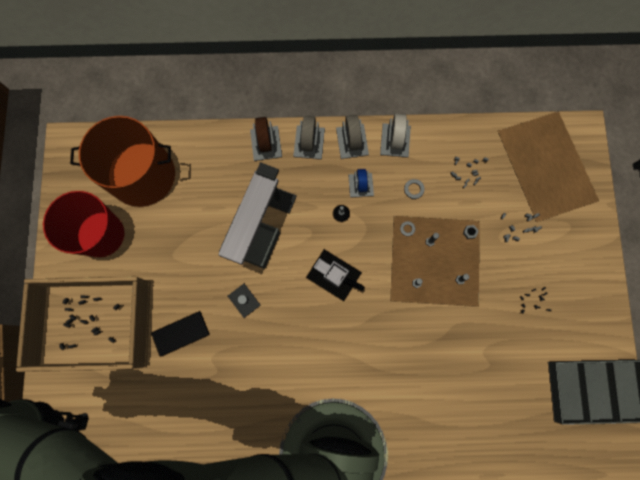

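View pics/side0.png

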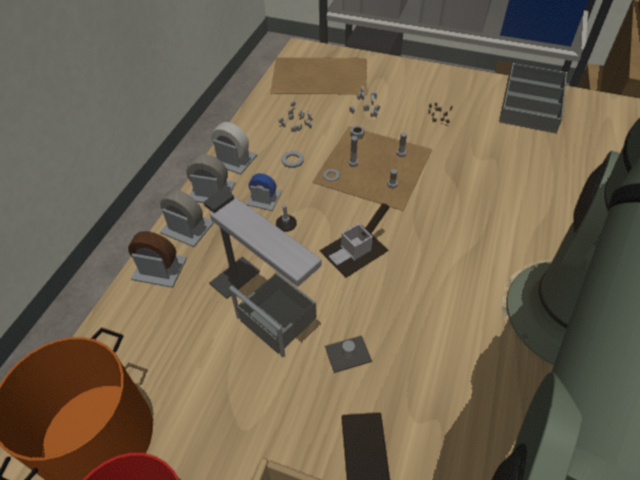

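The top view shows the lamp near (255,215), the cup at (335,272), the mat, and the cardboard with three bolts at (432,239), (418,283) and (463,278). In the side view the bolts are at (353,150), (402,145) and (393,179), and the box is at (277,310). I'll enlarge both views next.

```bash
python3 - <<'E'
import cv2
t=cv2.imread("pics/top0.png");s=cv2.imread("pics/side0.png")
# top x 205..485, y155..315 -> 
a=cv2.convertScaleAbs(cv2.resize(t[150:320,210:490],None,fx=2.85,fy=2.85,interpolation=cv2.INTER_CUBIC),alpha=1.5)
b=cv2.convertScaleAbs(cv2.resize(s[120:360,195:445],None,fx=3.2,fy=2.5,interpolation=cv2.INTER_CUBIC),alpha=1.5)
cv2.imwrite("pics/a.png",a);cv2.imwrite("pics/b.png",b);print(a.shape,b.shape)
E
```

```text
(484, 798, 3) (600, 800, 3)
```

View pics/a.png

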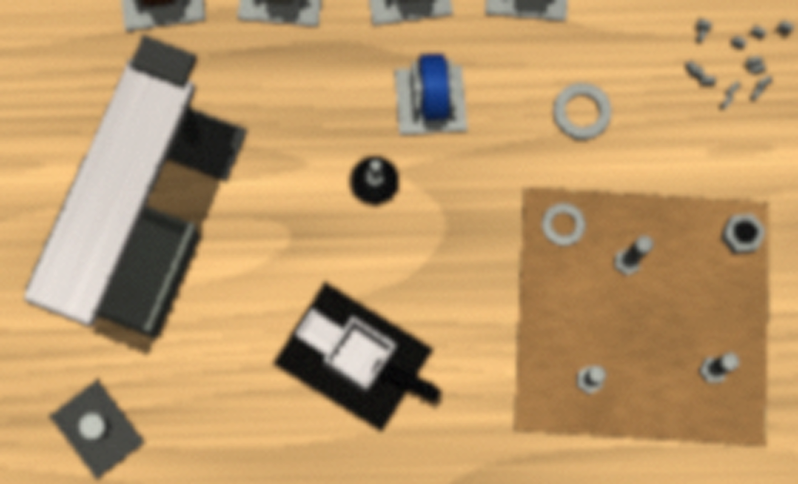

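View pics/b.png

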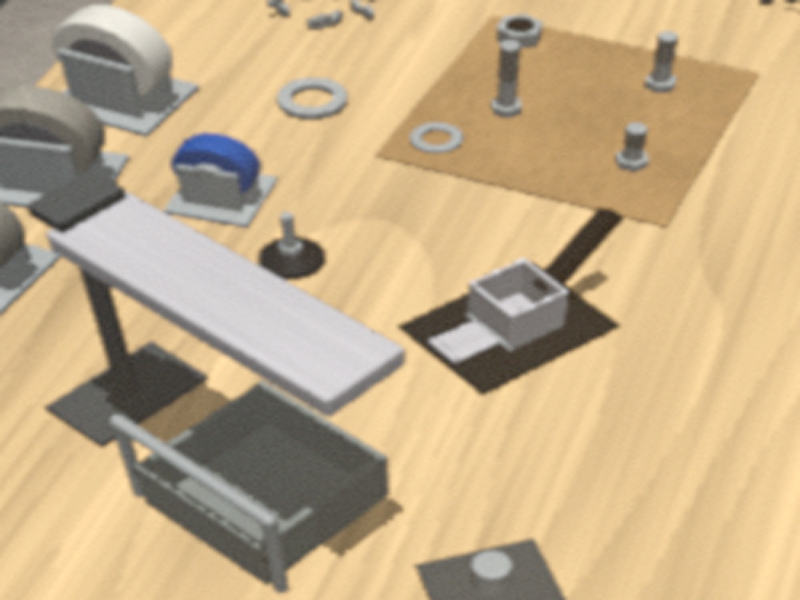

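The enlarged crops settle which bolt is which, since the washer and nut flank the long bolt in both views. The middle bolt is at top crop (722,366) and side crop (663,62), with the short one nearest the cup. Next I'll triangulate corner points in the two views and check them against known heights.

```bash
cat > geo.py <<'E'
import numpy as np,cv2
C={n:np.load(f"{n}0.npz") for n in("top","side")}
def ray(n,uv):
    K,T=C[n]["mtx"],C[n]["T"]; d=np.linalg.inv(K)@[uv[0],uv[1],1]; return T[:3,3],T[:3,:3]@(d*[1,-1,-1])
def plane(n,uv,z):
    o,d=ray(n,uv); return o+d*(z-o[2])/d[2]
def tri(a,b):
    (o1,d1),(o2,d2)=ray("top",a),ray("side",b); s=np.linalg.lstsq(np.c_[d1,-d2],o2-o1,rcond=None)[0]
    p,q=o1+d1*s[0],o2+d2*s[1]; return (p+q)/2,np.linalg.norm(p-q)
def A(u,v): return (u+.5)/2.85+210-.5,(v+.5)/2.847+150-.5
def B(u,v): return (u+.5)/3.2+195-.5,(v+.5)/2.5+120-.5
def proj(n,P):
    K,T=C[n]["mtx"],C[n]["T"]; p=(np.asarray(P)-T[:3,3])@T[:3,:3]; p=p*[1,-1,-1]; return (p@K.T)[:2]/p[2] 
E
python3 - <<'E'
from geo import *
np.set_printoptions(precision=4,suppress=True)
pts={"midtop":((731,359),(667,37)),"shorttop":((597,374),(636,128)),"longtop":((644,243),(510,45)),
"midhead":((713,372),(660,82)),"longhead":((628,263),(506,107)),
"mat_far":((323,283),(400,326)),"mat_r":((432,350),(487,273)),"mat_near":((382,430),(617,325)),"mat_l":((275,362),(484,392)),
"lampFL":((130,65),(50,238)),"lampFR":((193,88),(125,195)),"lampNR":((93,325),(404,353)),"lampNL":((27,298),(331,405)),
"rim1":((362,317),(469,288)),"rim2":((398,350),(522,261)),"rim3":((366,388),(568,291)),"rim4":((325,352),(512,322)),"tip":((438,395),(612,212))}
for k,(a,b) in pts.items(): p,e=tri(A(*a),B(*b)); print(k,p,round(e,4))
print("lamp z.25",[plane("top",A(*pts[k][0]),.25)[:2] for k in("lampFL","lampFR","lampNR","lampNL")])
print("mat z.004",[plane("top",A(*pts[k][0]),.004)[:2] for k in("mat_far","mat_r","mat_near","mat_l")],[plane("side",B(*pts[k][1]),.004)[:2] for k in("mat_far","mat_r","mat_near","mat_l")])
print("rim z.054",[plane("top",A(*pts[k][0]),.054)[:2] for k in("rim1","rim2","rim3","rim4")],[plane("side",B(*pts[k][1]),.054)[:2] for k in("rim1","rim2","rim3","rim4")])
print("bar",plane("side",B(117,420),.115),plane("side",B(275,520),.115))
print("box",[plane("side",B(*q),.06) for q in((262,385),(387,460))],plane("top",A(152,330),.06))
E
```

```text
midtop [ 0.4643 -0.374   0.0687] 0.0004
shorttop [ 0.4556 -0.2478  0.0528] 0.002
longtop [ 0.575  -0.2928  0.0927] 0.0008
midhead [ 0.4615 -0.3716  0.008 ] 0.0042
longhead [ 0.5745 -0.2944  0.0054] 0.0034
mat_far [0.56   0.015  0.0048] 0.0007
mat_r [ 0.5102 -0.0929 -0.0265] 0.0343
mat_near [ 0.4112 -0.0403  0.001 ] 0.0024
mat_l [0.4804 0.0649 0.0026] 0.0002
lampFL [0.7136 0.1786 0.2441] 0.0035
lampFR [0.6915 0.1238 0.2437] 0.0036
lampNR [0.4843 0.2094 0.2398] 0.0019
lampNL [0.5068 0.2648 0.2423] 0.0011
rim1 [ 0.5198 -0.0228  0.0326] 0.0013
rim2 [ 0.4875 -0.0565  0.0448] 0.0075
rim3 [ 0.4471 -0.0242  0.055 ] 0.0021
rim4 [0.4802 0.0142 0.0443] 0.0065
tip [ 0.4352 -0.0903  0.0959] 0.0042
lamp z.25 [array([0.7097, 0.1773]), array([0.6875, 0.1228]), array([0.4817, 0.2076]), array([0.506 , 0.2633])]
mat z.004 [array([0.5598, 0.015 ]), array([ 0.4887, -0.0928]), array([ 0.4097, -0.0402]), array([0.4803, 0.0649])] [array([0.5605, 0.0144]), array([ 0.5205, -0.0678]), array([ 0.412 , -0.0379]), array([0.48  , 0.0659])]
rim z.054 [array([ 0.5156, -0.0224]), array([ 0.4824, -0.0564]), array([ 0.4461, -0.0243]), array([0.4821, 0.0144])] [array([ 0.5153, -0.0058]), array([ 0.4893, -0.0488]), array([ 0.4483, -0.0251]), array([0.475 , 0.0217])]
bar [0.6622 0.2403 0.115 ] [0.537  0.2908 0.115 ]
box [array([0.6102, 0.1452, 0.06  ]), array([0.5065, 0.1882, 0.06  ])] [0.5067 0.1813 0.06  ]
```

```bash
python3 - <<'E'
import cv2,numpy as np
t=cv2.imread("pics/top0.png");s=cv2.imread("pics/side0.png")
# 65x60 px windows, x6 -> 390
a=cv2.resize(t[242:307,303:368],None,fx=6,fy=6,interpolation=cv2.INTER_CUBIC)
b=cv2.resize(s[200:280,317:397],None,fx=4.875,fy=4.875,interpolation=cv2.INTER_CUBIC)
cv2.imwrite("pics/c.png",cv2.convertScaleAbs(np.hstack([a,b]),alpha=1.5))
E
```

```text
(no output)
```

View pics/c.png

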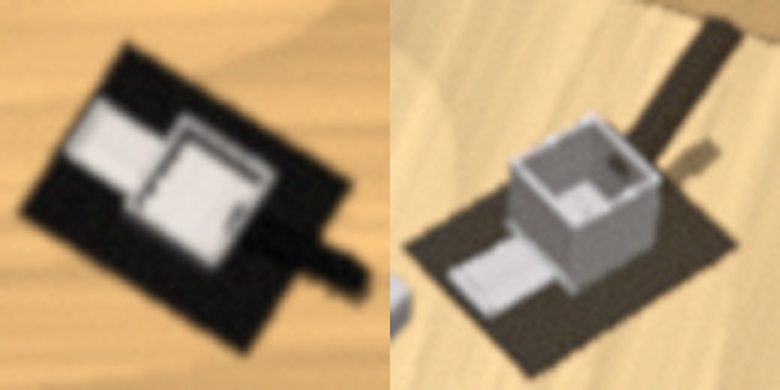

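The zoom shows the cup rim corners at panel pixels (184,114), (276,175), (217,270), (124,208) in the top view and (121,167), (203,114), (270,181), (184,227) in the side view. The tab tip and handle end are visible in both. I'll triangulate them.

```bash
cat >> geo.py <<'E'
def A2(u,v): return (u+.5)/6+303-.5,(v+.5)/6+242-.5
def B2(u,v): return (u+.5)/4.875+317-.5,(v+.5)/4.875+200-.5
E
python3 - <<'E'
from geo import *
np.set_printoptions(precision=4,suppress=True)
R=[((184,114),(121,167)),((276,175),(203,114)),((217,270),(270,181)),((124,208),(184,227))]
a=[plane("top",A2(*p),.054) for p,_ in R]; b=[plane("side",B2(*q),.054) for _,q in R]
for p,q in R: print("rim",*tri(A2(*p),B2(*q)))
for n,P in(("top",a),("side",b)):
    P=np.array(P)[:,:2]; x=P[0]-P[1]+P[3]-P[2]; y=P[3]-P[0]+P[2]-P[1]
    print(n,P.mean(0),np.degrees(np.arctan2(x[1],x[0])),np.degrees(np.arctan2(y[1],y[0]))-90,np.linalg.norm(x)/2,np.linalg.norm(y)/2)
for p,q in[((101,97),(60,270)),((65,145),(100,318))]: print("tab",*tri(A2(*p),B2(*q)),plane("top",A2(*p),.01),plane("side",B2(*q),.01))
print("handle end",*tri(A2(362,291),B2(337,26)))
M=[((127,40),(13,246)),((352,185),(0,0)),((246,354),(347,243)),((20,212),(142,378))]
P=np.array([plane("top",A2(*p),.004)[:2] for p,_ in M]);print("mat",P,P.mean(0),[plane("side",B2(*q),.004)[:2] for _,q in M])
E
```

```text
rim [ 0.5175 -0.013   0.0489] 0.000911796889638003
rim [ 0.4889 -0.0545  0.0514] 0.0018300413458405167
rim [ 0.4468 -0.026   0.0504] 0.003934994026110943
rim [0.4757 0.016  0.0544] 0.0035812563611643407
top [ 0.4808 -0.0194] 54.746649912732586 56.529279375860426 0.05115455679820111 0.05177067437855892
side [ 0.4827 -0.0172] 55.813005799736644 55.89042852554661 0.04977559734466042 0.04789768942612501
tab [0.5337 0.0258 0.0107] 0.00036178677038290136 [0.5336 0.0258 0.01  ] [0.534  0.0253 0.01  ]
tab [0.5098 0.0434 0.0066] 0.0031863710732914605 [0.5108 0.0434 0.01  ] [0.5074 0.0458 0.01  ]
handle end [ 0.433  -0.0888  0.0959] 0.008585413144960929
mat [[ 0.5621  0.0128]
 [ 0.4893 -0.0928]
 [ 0.4101 -0.0399]
 [ 0.48    0.0656]] [ 0.4854 -0.0136] [array([0.5614, 0.0146]), array([ 0.6221, -0.1355]), array([ 0.4115, -0.0389]), array([0.4798, 0.0677])]
```

Emit:
send_rows(
  targets=[
    [[0.5,-0.61,0.2],[0,0,-0.033]],
    [[0.5,-0.61,0.2],[0,0,-0.033]],
    [[0.5,-0.61,0.2],[0,0,-0.033]],
    [[0.5,-0.61,0.2],[0,0,-0.033]],
    [[0.5,-0.61,0.2],[0,0,-0.033]],
    [[0.5,-0.61,0.2],[0,0,-0.033]],
    [[0.5,-0.61,0.2],[0,0,-0.033]],
    [[0.5,-0.61,0.2],[0,0,-0.033]],
    [[0.5,-0.61,0.2],[0,0,-0.033]],
    [[0.5,-0.61,0.2],[0,0,-0.033]],
  ],
  grip=1,
)

```text
time_s: 1.1
tool_pos: [0.4004, 0.3003, 0.3504]
eef_rot: [0.451, 0.893, -0.0, -0.0]
wrist_force: [0.5, 0.6, 0.3]
finger_gap: 0.0853
gripper_force: 0.0
```

Emit:
send_rows(
  targets=[
    [[0.15,-0.78,-0.04],[0,0,-0.04]],
    [[0.15,-0.78,-0.04],[0,0,-0.04]],
    [[0.15,-0.78,-0.04],[0,0,-0.04]],
    [[0.15,-0.78,-0.04],[0,0,-0.04]],
    [[0.15,-0.78,-0.04],[0,0,-0.04]],
    [[0.15,-0.78,-0.04],[0,0,-0.04]],
    [[0.15,-0.78,-0.04],[0,0,-0.04]],
    [[0.15,-0.78,-0.04],[0,0,-0.04]],
    [[0.15,-0.78,-0.04],[0,0,-0.04]],
  ],
)

```text
time_s: 2.0
tool_pos: [0.4671, -0.0508, 0.3319]
eef_rot: [0.748, 0.664, 0.0, -0.0]
wrist_force: [1.3, 0.8, 0.5]
finger_gap: 0.0853
gripper_force: 0.0
```

```bash
python3 -c "
from bench import bot
o=bot.observe();print({k:o[k].round(3) if hasattr(o[k],'round') else o[k] for k in('time_s','joint_positions','tool_pos','eef_rot')})"
```

```text
{'time_s': 2.0, 'joint_positions': array([-0.515,  0.204,  0.591,  1.906, -0.129,  1.069,  0.01 ]), 'tool_pos': array([ 0.467, -0.051,  0.332]), 'eef_rot': array([ 0.748,  0.664,  0.   , -0.   ])}
```

Emit:
send_rows(
  targets=[
    [[-0.01,-0.716,-0.293],[0,0,-0.0256]],
    [[-0.01,-0.716,-0.293],[0,0,-0.0256]],
    [[-0.01,-0.716,-0.293],[0,0,-0.0256]],
    [[-0.01,-0.716,-0.293],[0,0,-0.0256]],
    [[-0.01,-0.716,-0.293],[0,0,-0.0256]],
    [[-0.01,-0.716,-0.293],[0,0,-0.0256]],
    [[-0.01,-0.716,-0.293],[0,0,-0.0256]],
    [[-0.01,-0.716,-0.293],[0,0,-0.0256]],
    [[-0.01,-0.716,-0.293],[0,0,-0.0256]],
    [[0,0,0],[0,0,0]],
  ],
)

```text
time_s: 3.0
tool_pos: [0.4606, -0.3752, 0.1981]
eef_rot: [0.886, 0.464, -0.002, -0.0]
wrist_force: [-1.3, 0.6, 0.7]
finger_gap: 0.0852
gripper_force: 0.0
```

```bash
python3 - <<'E'
from bench import bot,imaging
import cv2
o=bot.observe();print({k:o[k].round(4) if hasattr(o[k],'round') else o[k] for k in('time_s','joint_positions','tool_pos','eef_rot')})
im=[cv2.convertScaleAbs(imaging.camera(n)["pixels"][:,:,::-1],alpha=1.5) for n in("top","side")]
from geo import *
P=[[.4635,-.373,.07],list(o['tool_pos'])]
w=[]
for n,i in zip(("top","side"),im):
    u=proj(n,P[0]).astype(int); print(n,u)
    w.append(cv2.resize(i[max(u[1]-75,0):max(u[1]-75,0)+150,u[0]-50:u[0]+50],(400,600),interpolation=cv2.INTER_CUBIC))
cv2.imwrite("pics/d.png",np.hstack(w))
E
```

```text
{'time_s': 3.0, 'joint_positions': array([ 0.1543,  0.6229,  0.6434,  1.7573, -0.4531,  0.9165,  0.3848]), 'tool_pos': array([ 0.4606, -0.3752,  0.1981]), 'eef_rot': array([ 8.857e-01,  4.643e-01, -1.600e-03, -3.000e-04])}
top [465 275]
side [403 134]
```

View pics/d.png

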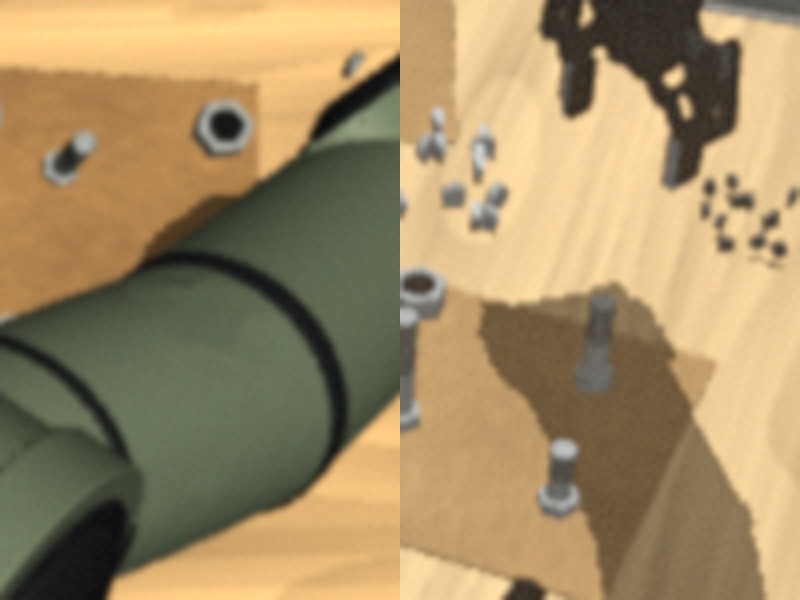

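The picture shows the fingertips centred above the middle bolt, with the nut and other bolts clear. I'll descend and grip.

Emit:
send_rows(
  targets=[
    [[0.05,0.04,-0.5],[0,0,0]],
    [[0,0,-0.6],[0,0,0]],
    [[0,0,-0.6],[0,0,0]],
    [[0,0,-0.6],[0,0,0]],
    [[0,0,-0.48],[0,0,0]],
    [[0,0,0],[0,0,0]],
    [[0,0,0],[0,0,0]],
  ],
)

```text
time_s: 3.8
tool_pos: [0.4656, -0.369, 0.062]
eef_rot: [0.884, 0.468, 0.0, 0.0]
wrist_force: [-0.1, -0.2, 0.2]
finger_gap: 0.0852
gripper_force: 0.0
```

Emit:
send_rows(
  targets=[
    [[0,0,0],[0,0,0]],
    [[0,0,0],[0,0,0]],
    [[0,0,0],[0,0,0]],
    [[0,0,0],[0,0,0]],
    [[0,0,0],[0,0,0]],
    [[0,0,0],[0,0,0]],
    [[0,0,0],[0,0,0]],
    [[0,0,0],[0,0,0]],
    [[0,0,0],[0,0,0]],
    [[0,0,0],[0,0,0]],
  ],
  grip=0,
  squeeze=40,
)

```text
time_s: 4.8
tool_pos: [0.4653, -0.3695, 0.0614]
eef_rot: [0.884, 0.467, 0.0, 0.0]
wrist_force: [-1.2, 1.5, 5.8]
finger_gap: 0.0148
gripper_force: 39.0
```

Emit:
send_rows(
  targets=[
    [[0,0,0.5],[0,0,0]],
    [[0,0,0.8],[0,0,0]],
    [[0,0,0.8],[0,0,0]],
    [[0,0.3,0.1],[0,0,0]],
    [[0.04,0.7,0],[0,0,0]],
    [[0.04,0.8,0],[0,0,0]],
    [[0.04,0.8,0],[0,0,0]],
    [[0.04,0.8,0],[0,0,0]],
    [[0.04,0.8,0],[0,0,0]],
    [[0.04,0.8,0],[0,0,0]],
    [[0.04,0.8,0],[0,0,0]],
    [[0.04,0.8,0],[0,0,0]],
  ],
)

```text
time_s: 6.0
tool_pos: [0.481, -0.0378, 0.1712]
eef_rot: [0.884, 0.467, 0.0, -0.0]
wrist_force: [0.4, -0.2, -0.7]
finger_gap: 0.0147
gripper_force: 39.3
```

Emit:
send_rows(
  targets=[
    [[0.04,0.5,0],[0,0,0]],
    [[0.04,0.3,0],[0,0,0]],
    [[0,0.2,0],[0,0,0]],
    [[0,0,0],[0,0,0]],
    [[0,0,0],[0,0,0]],
    [[0,0,0],[0,0,0]],
  ],
)

```text
time_s: 6.6
tool_pos: [0.4851, 0.0095, 0.1712]
eef_rot: [0.885, 0.466, -0.0, 0.0]
wrist_force: [0.2, -0.2, -0.5]
finger_gap: 0.0149
gripper_force: 39.3
```

```bash
python3 - <<'E'
from bench import bot,imaging
import cv2
from geo import *
o=bot.observe();print({k:o[k].round(4) if hasattr(o[k],'round') else o[k] for k in('time_s','joint_positions','tool_pos','eef_rot','finger_gap')})
i=cv2.convertScaleAbs(imaging.camera("side")["pixels"][:,:,::-1],alpha=1.5)
u=proj("side",[.482,-.018,.09]).astype(int);v0,u0=u[1]-60,u[0]-50;print("crop origin",u0,v0)
t=np.array(o['tool_pos']); print("tcp px",(proj("side",t)-[u0,v0])*5,"tcp-60mm",(proj("side",t-[0,0,.0604])-[u0,v0])*5)
cv2.imwrite("pics/e.png",cv2.resize(i[v0:v0+110,u0:u0+100],None,fx=5,fy=5,interpolation=cv2.INTER_CUBIC))
E
```

```text
{'time_s': 6.6, 'joint_positions': array([-0.6496,  0.5124,  0.6861,  2.0604, -0.4837,  0.7307, -0.257 ]), 'tool_pos': array([0.4851, 0.0095, 0.1712]), 'eef_rot': array([ 8.845e-01,  4.665e-01, -1.000e-04,  1.000e-04]), 'finger_gap': 0.014945332296788216}
crop origin 307 164
tcp px [233.66928258 218.33768774] tcp-60mm [228.91373901 313.53401459]
```

View pics/e.png

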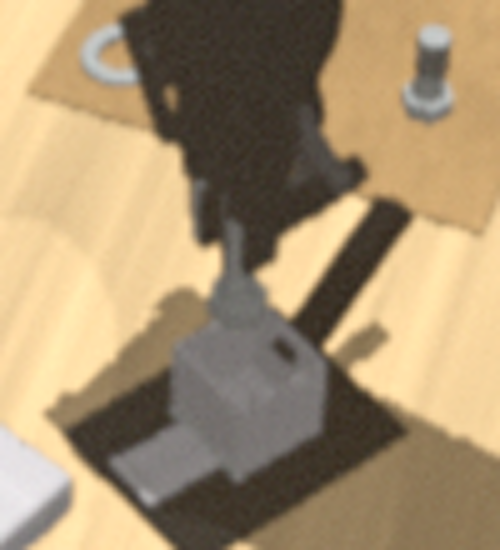

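The bolt hangs straight in the fingers above the cup, its head at pixel (238,315). That is about 4 mm behind the TCP along the cup's x, as I computed from the grasp. I'll move over the cup centre and lower.

Emit:
send_rows(
  targets=[
    [[-0.02,-0.3,0],[0,0,0]],
    [[0,-0.18,0],[0,0,0]],
    [[0,0,0],[0,0,0]],
    [[0,0,0],[0,0,0]],
    [[0,0,-0.4],[0,0,0]],
    [[0,0,-0.3],[0,0,0]],
    [[0,0,0],[0,0,0]],
    [[0,0,0],[0,0,0]],
  ],
)

```text
time_s: 7.45
tool_pos: [0.4842, -0.0133, 0.1364]
eef_rot: [0.884, 0.467, -0.0, -0.0]
wrist_force: [-0.1, -0.1, -0.6]
finger_gap: 0.0146
gripper_force: 39.3
```

```bash
python3 - <<'E'
from bench import bot,imaging
import cv2
from geo import *
o=bot.observe();print({k:o[k].round(4) if hasattr(o[k],'round') else o[k] for k in('time_s','tool_pos')})
i=cv2.convertScaleAbs(imaging.camera("side")["pixels"][:,:,::-1],alpha=2)
v0,u0=188,307
cv2.imwrite("pics/f.png",cv2.resize(i[v0:v0+90,u0:u0+100],None,fx=6,fy=6,interpolation=cv2.INTER_CUBIC))
E
```

```text
{'time_s': 7.45, 'tool_pos': array([ 0.4842, -0.0133,  0.1364])}
```

View pics/f.png

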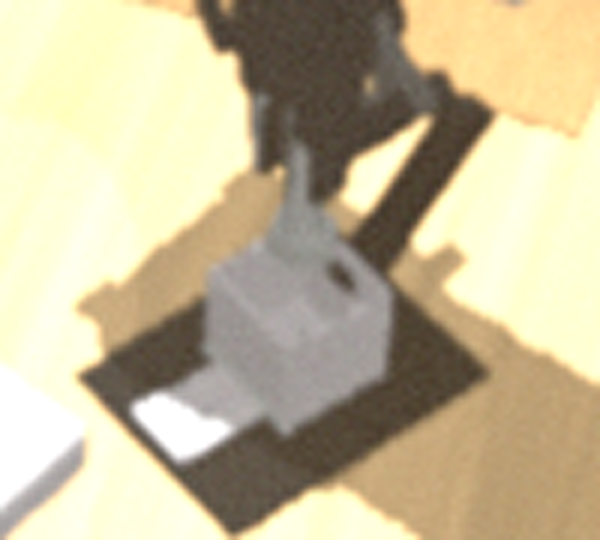

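The head is at (302,250), and extrapolated down to the rim plane it lands at the cup's opening centre (298,295). Lowering.

Emit:
send_rows(
  targets=[
    [[0,-0.02,-0.3],[0,0,0]],
    [[0,0,-0.3],[0,0,0]],
    [[0,0,-0.3],[0,0,0]],
    [[0,0,0],[0,0,0]],
    [[0,0,-0.2],[0,0,0]],
    [[0,0,-0.13],[0,0,0]],
    [[0,0,0],[0,0,0]],
    [[0,0,0],[0,0,0]],
    [[0,0,0],[0,0,0]],
  ],
)

```text
time_s: 8.4
tool_pos: [0.4844, -0.0144, 0.075]
eef_rot: [0.884, 0.467, 0.0, 0.0]
wrist_force: [0.1, -0.1, -1.6]
finger_gap: 0.0153
gripper_force: 39.3
```

Emit:
send_rows(
  targets=[
    [[0,0,0],[0,0,0]],
    [[0,0,0],[0,0,0]],
    [[0,0,0],[0,0,0]],
    [[0,0,0],[0,0,0]],
    [[0,0,0.2],[0,0,0]],
    [[0,0,0.6],[0,0,0]],
    [[0,0,0.8],[0,0,0]],
    [[0,0,0.9],[0,0,0]],
    [[0,0,0.5],[0,0,0]],
    [[0,0,0],[0,0,0]],
  ],
  grip=0.55,
)

```text
time_s: 9.4
tool_pos: [0.4853, -0.0145, 0.2281]
eef_rot: [0.884, 0.467, 0.002, 0.0]
wrist_force: [-0.4, 0.2, -0.7]
finger_gap: 0.0469
gripper_force: 0.0
```

Emit:
send_rows(
  targets=[
    [[-0.2,-0.3,0],[0,0,0]],
    [[-0.2,-0.4,0],[0,0,0]],
    [[-0.2,-0.4,0],[0.034,-0.024,0]],
    [[-0.2,-0.4,0],[0.034,-0.024,0]],
    [[-0.2,-0.3,0],[0.034,-0.024,0]],
    [[-0.2,-0.3,0],[0.034,-0.024,0]],
    [[-0.2,-0.3,0],[0.034,-0.024,0]],
    [[0,0,0],[0.034,-0.024,0]],
    [[0,0,0],[0.034,-0.024,0]],
    [[0,0,0],[0.036,-0.021,0]],
    [[0,0,0],[0,0,0]],
    [[0,0,0],[0,0,0]],
  ],
)

```text
time_s: 10.6
tool_pos: [0.4135, -0.1348, 0.2241]
eef_rot: [0.832, 0.437, 0.301, -0.158]
wrist_force: [-0.6, -0.1, 0.4]
finger_gap: 0.0469
gripper_force: 0.0
```

```bash
python3 - <<'E'
from bench import bot,imaging
import cv2
from geo import *
from scipy.spatial.transform import Rotation as R
o=bot.observe();print({k:o[k].round(4) if hasattr(o[k],'round') else o[k] for k in('time_s','joint_positions','tool_pos','eef_rot')})
print(R.from_quat(o['eef_rot']).as_matrix().round(3))
a=np.radians(55.5); e=np.array([np.cos(a),np.sin(a),0]);y=np.array([-e[1],e[0],0]);z=.643*e-[0,0,.766]
y=-y; G=np.c_[np.cross(y,z),y,z]; d=R.from_matrix(G)*R.from_quat(o['eef_rot']).inv()
print("turn units",d.as_rotvec()/np.radians(120))
i=cv2.convertScaleAbs(imaging.camera("side")["pixels"][:,:,::-1],alpha=1.6)
v0,u0=170,300
cv2.imwrite("pics/g.png",cv2.resize(i[v0:v0+110,u0:u0+120],None,fx=5,fy=5,interpolation=cv2.INTER_CUBIC))
E
```

```text
{'time_s': 10.6, 'joint_positions': array([ 0.2588,  0.4112,  0.4827,  2.2164, -1.099 ,  1.0393,  0.94  ]), 'tool_pos': array([ 0.4135, -0.1348,  0.2241]), 'eef_rot': array([ 0.8325,  0.4374,  0.3013, -0.1577])}
[[ 0.436  0.823  0.364]
 [ 0.633 -0.568  0.526]
 [ 0.64   0.001 -0.769]]
turn units [ 0.00198183 -0.00073852  0.0007548 ]
```

View pics/g.png

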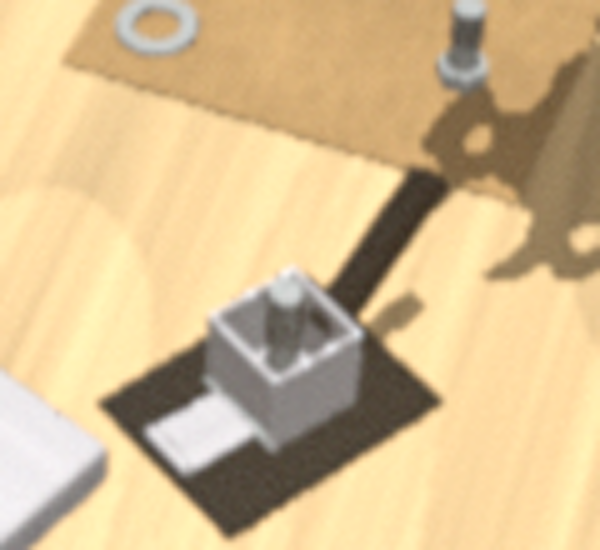

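The bolt stands upright inside the cup, its top at (287,292), and the cup is undisturbed. Now to the handle.

Emit:
send_rows(
  targets=[
    [[-0.06,0.08,-0.3],[0,0,0]],
    [[-0.06,0.09,-0.5],[0,0,0]],
    [[0,0,-0.45],[0,0,0]],
    [[0,0,0],[0,0,0]],
    [[0,0,0],[0,0,0]],
    [[0,0,0],[0,0,0]],
  ],
)

```text
time_s: 11.25
tool_pos: [0.4086, -0.1258, 0.1632]
eef_rot: [0.831, 0.439, 0.303, -0.157]
wrist_force: [0.0, -1.1, -0.8]
finger_gap: 0.0471
gripper_force: 0.0
```

```bash
cat > st.py <<'E'
from bench import bot
from geo import *
from scipy.spatial.transform import Rotation as R
import sys
np.set_printoptions(precision=4,suppress=True)
yaw,*g=map(float,sys.argv[1:]); o=bot.observe()
a=np.radians(yaw); e=np.array([np.cos(a),np.sin(a),0]);y=np.array([e[1],-e[0],0]);z=.643*e-[0,0,.766]
d=R.from_matrix(np.c_[np.cross(y,z),y,z])*R.from_quat(o['eef_rot']).inv()
print(o['time_s'],o['joint_positions'],o['tool_pos'],"turn units",d.as_rotvec()/np.radians(120),"shift units",(np.array(g)-o['tool_pos'])/.05,"F",o['wrist_force'],o['finger_gap'])
E
python3 st.py 55.5 .4441 -.0732 .085
```

```text
11.25 [ 0.3257  0.5284  0.3941  2.2753 -1.2397  0.9633  1.1354] [ 0.4086 -0.1258  0.1632] turn units [ 0.0019  0.001  -0.0004] shift units [ 0.7091  1.0526 -1.5642] F [ 0.0364 -1.1287 -0.7627] 0.04708262893380841
```

Emit:
send_rows(
  targets=[
    [[0.14,0.21,-0.31],[0,0,0]],
    [[0.14,0.21,-0.31],[0,0,0]],
    [[0,0,0],[0,0,0]],
    [[0,0,0],[0,0,0]],
  ],
)

```text
time_s: 11.65
tool_pos: [0.42, -0.1088, 0.1351]
eef_rot: [0.832, 0.437, 0.302, -0.158]
wrist_force: [-0.3, -0.7, 0.4]
finger_gap: 0.0466
gripper_force: 0.0
```

```bash
python3 st.py 55.5 .4441 -.0732 .085
```

```text
11.65 [ 0.5241  0.5513  0.0715  2.2819 -1.2616  0.7788  1.1241] [ 0.42   -0.1088  0.1351] turn units [0.0015 0.0001 0.0006] shift units [ 0.4829  0.7122 -1.0022] F [-0.2669 -0.6606  0.4324] 0.04662119836981913
```

Emit:
send_rows(
  targets=[
    [[0.12,0.18,-0.25],[0,0,0]],
    [[0.12,0.18,-0.25],[0,0,0]],
    [[0.12,0.18,-0.25],[0,0,0]],
    [[0.12,0.17,-0.25],[0,0,0]],
    [[0,0,0],[0,0,0]],
    [[0,0,0],[0,0,0]],
    [[0,0,0],[0,0,0]],
  ],
)

```text
time_s: 12.35
tool_pos: [0.4436, -0.0732, 0.0846]
eef_rot: [0.832, 0.438, 0.301, -0.158]
wrist_force: [0.4, -0.1, -0.3]
finger_gap: 0.0472
gripper_force: 0.0
```

```bash
python3 st.py 55.5 .4441 -.0732 .085
```

```text
12.35 [ 0.851   0.7011 -0.4811  2.2756 -1.2554  0.4064  1.0955] [ 0.4436 -0.0732  0.0846] turn units [ 0.002  -0.0007 -0.0001] shift units [ 0.0106 -0.0004  0.0081] F [ 0.4148 -0.0531 -0.2711] 0.047154942608488556
```

Emit:
send_rows(
  targets=[
    [[0,0,0],[0,0,0]],
    [[0,0,0],[0,0,0]],
    [[0,0,0],[0,0,0]],
    [[0,0,0],[0,0,0]],
    [[0,0,0],[0,0,0]],
    [[0,0,0],[0,0,0]],
    [[0,0,0],[0,0,0]],
  ],
  grip=0,
  squeeze=90,
)

```text
time_s: 13.05
tool_pos: [0.4438, -0.0725, 0.0847]
eef_rot: [0.832, 0.438, 0.302, -0.158]
wrist_force: [-1.4, -2.7, 6.4]
finger_gap: 0.013
gripper_force: 87.4
```

Emit:
send_rows(
  targets=[
    [[0,0,0.1],[0,0,0]],
    [[0,0,0.15],[0,0,0]],
    [[0,0,0.2],[0,0,0]],
    [[0,0,0.2],[0,0,0]],
    [[0,0,0.15],[0,0,0]],
    [[0,0,0],[0,0,0]],
    [[0,0,0],[0,0,0]],
  ],
)

```text
time_s: 13.75
tool_pos: [0.4438, -0.0724, 0.1245]
eef_rot: [0.832, 0.438, 0.302, -0.158]
wrist_force: [-0.3, 0.8, -2.9]
finger_gap: 0.0129
gripper_force: 87.6
```

```bash
python3 st.py 67.3 .482 -.088 .216
```

```text
13.75 [ 0.8102  0.5936 -0.4282  2.273  -1.1693  0.4952  0.9558] [ 0.4438 -0.0724  0.1245] turn units [ 0.0015 -0.0001  0.098 ] shift units [ 0.7631 -0.3121  1.8299] F [-0.2515  0.7564 -2.873 ] 0.012853372164996718
```

Emit:
send_rows(
  targets=[
    [[0.06,0.08,0.2],[0,0,0]],
    [[0.1,0.12,0.3],[0,0,0.02]],
    [[0.15,0.18,0.3],[0,0,0.02]],
    [[0.15,0.18,0.3],[0,0,0.02]],
    [[0.15,0.18,0.3],[0,0,0.02]],
    [[0.1,0.12,0.25],[0,0,0.018]],
    [[0.06,0.08,0.12],[0,0,0]],
    [[0,0,0],[0,0,0]],
    [[0,0,0],[0,0,0]],
  ],
)

```text
time_s: 14.65
tool_pos: [0.4818, -0.0255, 0.2123]
eef_rot: [0.783, 0.52, 0.284, -0.189]
wrist_force: [-0.3, -0.9, -2.3]
finger_gap: 0.013
gripper_force: 87.7
```

```bash
python3 st.py 67.3 .5591 .1582 .213
```

```text
14.65 [ 0.6103  0.445  -0.336   2.117  -0.8795  0.7458  0.6185] [ 0.4818 -0.0255  0.2123] turn units [ 0.0011 -0.0006  0.0006] shift units [1.5465 3.6735 0.0148] F [-0.2692 -0.8525 -2.2553] 0.012966011974258812
```

Emit:
send_rows(
  targets=[
    [[0.07,0.17,0],[0,0,0]],
    [[0.13,0.31,0],[0,0,0]],
    [[0.15,0.36,0],[0,0,0]],
    [[0.15,0.36,0],[0,0,0]],
    [[0.15,0.36,0],[0,0,0]],
    [[0.15,0.36,0],[0,0,0]],
    [[0.13,0.31,0],[0,0,0]],
    [[0.07,0.17,0],[0,0,0]],
    [[0,0,0],[0,0,0]],
    [[0,0,0],[0,0,0]],
  ],
)

```text
time_s: 15.65
tool_pos: [0.5322, 0.0943, 0.2128]
eef_rot: [0.783, 0.521, 0.284, -0.189]
wrist_force: [-0.6, -0.2, -2.2]
finger_gap: 0.0136
gripper_force: 87.6
```

```bash
python3 - <<'E'
from bench import imaging
import cv2
i=[cv2.convertScaleAbs(imaging.camera(n)["pixels"][:,:,::-1],alpha=1.5) for n in("side","top")]
a=cv2.resize(i[0][180:360,200:380],(540,540),interpolation=cv2.INTER_CUBIC)
b=cv2.resize(i[1][150:330,205:292],(260,540),interpolation=cv2.INTER_CUBIC)
import numpy as np
cv2.imwrite("pics/h.png",np.hstack([a,b]))
E
python3 st.py 67.3 .5591 .1582 .213
```

```text
15.75 [ 0.3922  0.4641 -0.4176  2.0928 -0.9685  0.5702  0.4632] [0.5323 0.0938 0.2128] turn units [ 0.0014 -0.0003  0.0007] shift units [0.537  1.2873 0.004 ] F [-0.2795  1.0421 -2.6894] 0.01335672712456395
```

View pics/h.png

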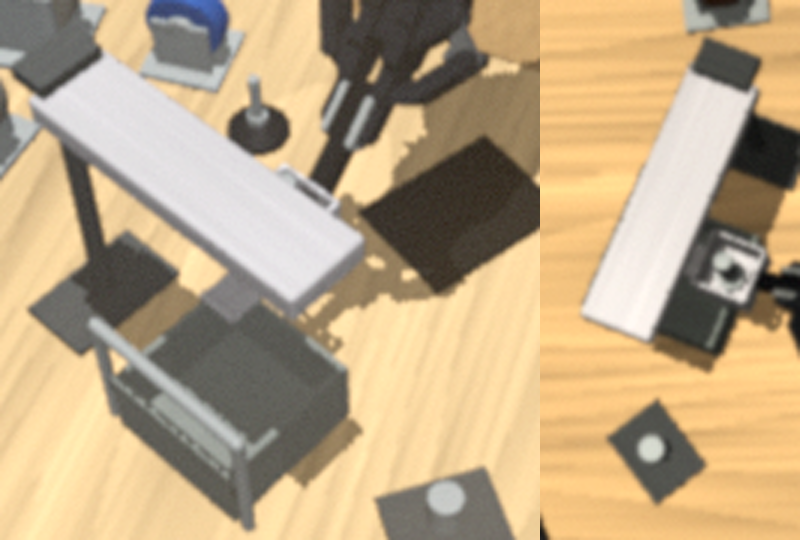

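The last picture shows the cup level with the bolt in it, its tab going in under the lamp in line with the box. The lamp and trip bar are clear. I'll continue to the drop point.

Emit:
send_rows(
  targets=[
    [[0.07,0.17,0],[0,0,0]],
    [[0.1,0.25,0],[0,0,0]],
    [[0.1,0.25,0],[0,0,0]],
    [[0.1,0.25,0],[0,0,0]],
    [[0.1,0.2,0],[0,0,0]],
    [[0.06,0.14,0],[0,0,0]],
    [[0,0,0],[0,0,0]],
    [[0,0,0],[0,0,0]],
    [[0,0,0],[0,0,0]],
    [[0,0,0],[0,0,0]],
  ],
)

```text
time_s: 16.75
tool_pos: [0.5588, 0.1571, 0.2129]
eef_rot: [0.783, 0.521, 0.284, -0.188]
wrist_force: [-0.0, 0.3, -2.2]
finger_gap: 0.0131
gripper_force: 87.6
```

```bash
python3 st.py 67.3 .5591 .1582 .16
```

```text
16.75 [ 0.2644  0.4901 -0.4328  2.0464 -0.9817  0.4928  0.3638] [0.5588 0.1571 0.2129] turn units [ 0.0014 -0.0002  0.0005] shift units [ 0.0052  0.0223 -1.0582] F [-0.0468  0.3488 -2.2276] 0.013064668661989597
```

Emit:
send_rows(
  targets=[
    [[0,0.02,-0.12],[0,0,0]],
    [[0,0,-0.12],[0,0,0]],
    [[0,0,-0.12],[0,0,0]],
    [[0,0,-0.12],[0,0,0]],
    [[0,0,-0.12],[0,0,0]],
    [[0,0,-0.12],[0,0,0]],
    [[0,0,-0.12],[0,0,0]],
    [[0,0,-0.12],[0,0,0]],
    [[0,0,-0.12],[0,0,0]],
    [[0,0,0],[0,0,0]],
    [[0,0,0],[0,0,0]],
    [[0,0,0],[0,0,0]],
  ],
)

```text
time_s: 17.95
tool_pos: [0.5588, 0.1584, 0.159]
eef_rot: [0.783, 0.521, 0.284, -0.188]
wrist_force: [-2.2, -2.5, -1.8]
finger_gap: 0.0129
gripper_force: 88.5
```

```bash
python3 st.py 67.3 .5591 .1582 .16; python3 - <<'E'
from bench import imaging
import cv2
cv2.imwrite("pics/i.png",imaging.camera("side")["pixels"][:,:,::-1])
E
```

```text
17.95 [ 0.3178  0.6053 -0.5151  2.0718 -1.0656  0.3742  0.513 ] [0.5588 0.1584 0.159 ] turn units [ 0.0014 -0.0001  0.0003] shift units [ 0.0054 -0.004   0.0208] F [-2.1656 -2.4727 -1.8428] 0.012873380659705919
```

```bash
cat > favg.py <<'E'
from bench import bot,imaging
import numpy as np
f=[]
for _ in range(16): imaging.camera("side"); f.append(bot.observe()['wrist_force'])
print(bot.observe()['time_s'],np.mean(f,0),np.std(f,0)/4)
E
python3 favg.py
```

```text
18.8 [-0.95347427 -3.09661338 -1.75786267] [0.12462331 0.15701372 0.11698043]
```

Emit:
send_rows(
  targets=[
    [[0,0,0.15],[0,0,0]],
    [[0,0,0.15],[0,0,0]],
    [[0,0,0.15],[0,0,0]],
    [[0,0,0.15],[0,0,0]],
    [[0,0,0.15],[0,0,0]],
    [[0,0,0.15],[0,0,0]],
    [[0,0,0.15],[0,0,0]],
    [[0,0,0],[0,0,0]],
    [[0,0,0],[0,0,0]],
  ],
)

```text
time_s: 19.7
tool_pos: [0.5588, 0.1587, 0.2115]
eef_rot: [0.782, 0.521, 0.284, -0.189]
wrist_force: [0.1, -0.7, -2.2]
finger_gap: 0.013
gripper_force: 88.0
```

```bash
python3 favg.py; python3 st.py 67.3 .4818 -.0255 .2123
```

```text
20.5 [ 0.29696175  0.06452465 -1.72625224] [0.15048175 0.11110311 0.13652206]
20.5 [ 0.2619  0.493  -0.4338  2.0473 -0.9862  0.4887  0.368 ] [0.5588 0.1587 0.2115] turn units [ 0.0013 -0.0001  0.0001] shift units [-1.5407 -3.6831  0.0168] F [ 0.2413 -0.7838 -1.5304] 0.013036910657465598
```

Averaged wrist load is 1.73 N, which is the empty cup alone, so the bolt is out. I'll retreat along the same line.

Emit:
send_rows(
  targets=[
    [[-0.07,-0.17,0],[0,0,0]],
    [[-0.13,-0.31,0],[0,0,0]],
    [[-0.15,-0.36,0],[0,0,0]],
    [[-0.15,-0.36,0],[0,0,0]],
    [[-0.15,-0.36,0],[0,0,0]],
    [[-0.15,-0.36,0],[0,0,0]],
    [[-0.15,-0.36,0],[0,0,0]],
    [[-0.15,-0.36,0],[0,0,0]],
    [[-0.15,-0.36,0],[0,0,0]],
    [[-0.14,-0.34,0],[0,0,0]],
    [[-0.1,-0.24,0],[0,0,0]],
    [[-0.04,-0.1,0],[0,0,0]],
  ],
)

```text
time_s: 21.7
tool_pos: [0.482, -0.0267, 0.2114]
eef_rot: [0.783, 0.52, 0.284, -0.188]
wrist_force: [-0.2, 0.0, -0.7]
finger_gap: 0.013
gripper_force: 88.0
```

```bash
python3 st.py 55.5 .4445 -.070 .1245; python3 - <<'E'
from bench import imaging
from geo import *
i=imaging.camera("side")["pixels"]; d=cv2.absdiff(i,C["side"]["pixels"]).max(2)
a=np.radians(67.3);ex=np.array([np.cos(a),np.sin(a),0]);ey=np.array([-ex[1],ex[0],0]);b=np.array([.585,.22,.013])-.01*ex
q=np.array([proj("side",b+s*.05*ex+t*.05*ey) for s,t in((1,1),(1,-1),(-1,-1),(-1,1))]).astype(np.int32)
m=np.zeros(d.shape,np.uint8);cv2.fillPoly(m,[q],1)
n,l,s,c=cv2.connectedComponentsWithStats(((d>35)&(m>0)).astype(np.uint8))
for k in range(1,n):
    if s[k,4]>15: p=plane("side",c[k],.013)-b; print(s[k],c[k],"box xy",p@ex,p@ey)
E
```

```text
21.7 [ 0.6128  0.4471 -0.3365  2.1165 -0.8792  0.7445  0.6211] [ 0.482  -0.0267  0.2114] turn units [ 0.0014 -0.0003 -0.0975] shift units [-0.7502 -0.8655 -1.7382] F [-0.1708  0.0322 -0.6631] 0.012955554213575471
```

```bash
python3 - <<'E'
from bench import imaging
from geo import *
a=np.radians(67.3);ex=np.array([np.cos(a),np.sin(a),0]);ey=np.array([-ex[1],ex[0],0]);b=np.array([.585,.22,.013])-.01*ex
for cam in("side","top"):
    i=imaging.camera(cam)["pixels"]; d=cv2.GaussianBlur(cv2.absdiff(i,C[cam]["pixels"]),(3,3),0).max(2)
    q=np.array([proj(cam,b+s*.05*ex+t*.05*ey) for s,t in((1,1),(1,-1),(-1,-1),(-1,1))]).astype(np.int32)
    m=np.zeros(d.shape,np.uint8);cv2.fillPoly(m,[q],1); print(cam,q.tolist(),d[m>0].max(),np.median(d[m>0]))
    n,l,s,c=cv2.connectedComponentsWithStats(((d>11)&(m>0)).astype(np.uint8))
    for k in range(1,n):
        if s[k,4]>6: p=plane(cam,c[k],.013)-b; print(s[k],c[k],"box xy",p@ex,p@ey,i[l==k].mean(0),C[cam]["pixels"][l==k].mean(0))
E
```

```text
side [[278, 344], [245, 316], [279, 286], [312, 312]] 23 5.0
[281 290   7   7  34] [284.17647059 293.20588235] box xy -0.04526136795127445 -0.029521950184542955 [73.97058824 74.11764706 72.23529412] [57.23529412 57.02941176 53.05882353]
[286 299   3   5  10] [286.9 301.4] box xy -0.03432387245928029 -0.010455565968093376 [49.1 46.  42.4] [60.1 60.  55.9]
[281 307  11   9  76] [285.93421053 310.61842105] box xy -0.016640646808582682 0.004116959853233717 [72.84210526 72.65789474 70.25      ] [60.28947368 59.85526316 55.71052632]
top [[231, 252], [245, 220], [277, 233], [264, 265]] 18 7.0
[231 220  27  38 488] [243.84631148 238.39754098] box xy 0.034269390372119075 -0.00042047433932726995 [161.56352459 156.36270492 152.07786885] [146.83196721 141.89959016 137.92622951]
[256 240   4   4  15] [257.6 241.6] box xy -0.006297475832149363 -0.006161260994848342 [50.8        51.8        49.33333333] [34.8 36.  32.6]
```

The box shows a new grey object at about (-0.03,-0.013) m from its floor centre, so the bolt is in the box. Now I'll put the cup back.

Emit:
send_rows(
  targets=[
    [[-0.05,-0.06,-0.1],[0,0,-0.01]],
    [[-0.1,-0.12,-0.25],[0,0,-0.014]],
    [[-0.1,-0.12,-0.3],[0,0,-0.014]],
    [[-0.1,-0.12,-0.3],[0,0,-0.014]],
    [[-0.1,-0.12,-0.3],[0,0,-0.014]],
    [[-0.1,-0.12,-0.3],[0,0,-0.014]],
    [[-0.1,-0.12,-0.25],[0,0,-0.0175]],
    [[-0.05,-0.07,-0.14],[0,0,0]],
    [[0,0,0],[0,0,0]],
    [[0,0,0],[0,0,0]],
    [[0,0,0],[0,0,0]],
  ],
)

```text
time_s: 22.95
tool_pos: [0.4479, -0.0676, 0.115]
eef_rot: [0.831, 0.439, 0.302, -0.158]
wrist_force: [-0.0, 0.0, -2.4]
finger_gap: 0.0129
gripper_force: 88.0
```

```bash
python3 st.py 55.5 .447 -.069 .086
```

```text
22.95 [ 0.8177  0.6224 -0.4577  2.272  -1.1916  0.4611  0.98  ] [ 0.4479 -0.0676  0.115 ] turn units [ 0.0014  0.     -0.0012] shift units [-0.017  -0.0277 -0.5794] F [-0.0101  0.0072 -2.3558] 0.0129357668708479
```

Emit:
send_rows(
  targets=[
    [[-0.02,-0.03,-0.12],[0,0,0]],
    [[0,0,-0.12],[0,0,0]],
    [[0,0,-0.12],[0,0,0]],
    [[0,0,-0.1],[0,0,0]],
    [[0,0,-0.06],[0,0,0]],
    [[0,0,-0.04],[0,0,0]],
    [[0,0,-0.02],[0,0,0]],
    [[0,0,0],[0,0,0]],
    [[0,0,0],[0,0,0]],
    [[0,0,0],[0,0,0]],
  ],
)

```text
time_s: 23.95
tool_pos: [0.4464, -0.0694, 0.0856]
eef_rot: [0.832, 0.439, 0.302, -0.159]
wrist_force: [-0.5, 0.5, -1.0]
finger_gap: 0.0132
gripper_force: 88.0
```

```bash
python3 favg.py; python3 st.py 55.5 .447 -.069 .085
```

```text
24.75 [-0.14126529 -0.15931395 -1.36181732] [0.1346973  0.13647581 0.13764896]
24.75 [ 0.8823  0.7115 -0.5356  2.2726 -1.2183  0.3736  1.0536] [ 0.4464 -0.0693  0.0855] turn units [ 0.0012 -0.0004 -0.0007] shift units [ 0.0128  0.0066 -0.0093] F [-0.4156 -1.0935 -2.3257] 0.012931307050925808
```

Emit:
send_rows(
  targets=[
    [[0,0,-0.02],[0,0,0]],
    [[0,0,0],[0,0,0]],
    [[0,0,0],[0,0,0]],
  ],
)

```text
time_s: 25.05
tool_pos: [0.4464, -0.0694, 0.0847]
eef_rot: [0.832, 0.438, 0.302, -0.159]
wrist_force: [-3.7, -2.7, 8.1]
finger_gap: 0.0128
gripper_force: 89.3
```

Emit:
send_rows(
  targets=[
    [[0,0,0],[0,0,0]],
    [[0,0,0],[0,0,0]],
    [[0,0,0],[0,0,0]],
    [[0,0,0],[0,0,0]],
    [[0,0,0],[0,0,0]],
    [[0,0,0],[0,0,0]],
    [[-0.07,-0.11,0.15],[0,0,0]],
    [[-0.11,-0.16,0.23],[0,0,0]],
    [[-0.11,-0.16,0.23],[0,0,0]],
    [[-0.11,-0.16,0.23],[0,0,0]],
    [[-0.11,-0.16,0.23],[0,0,0]],
    [[0,0,0],[0,0,0]],
  ],
  grip=0.5,
)

```text
time_s: 26.25
tool_pos: [0.4209, -0.1079, 0.1387]
eef_rot: [0.832, 0.438, 0.302, -0.157]
wrist_force: [-0.1, 0.6, -1.0]
finger_gap: 0.0425
gripper_force: 0.0
```

Emit:
send_rows(
  targets=[
    [[-0.11,-0.16,0.23],[0,0,0]],
    [[-0.11,-0.16,0.23],[0,0,0]],
    [[-0.11,-0.16,0.23],[0,0,0]],
    [[0,0,0.4],[0,0,0]],
    [[0,0,0.4],[0,0,0]],
    [[0,0,0.3],[0,0,0]],
    [[0,0,0],[0,0,0]],
    [[0,0,0],[0,0,0]],
  ],
)

```text
time_s: 27.05
tool_pos: [0.4045, -0.1305, 0.2269]
eef_rot: [0.831, 0.439, 0.302, -0.159]
wrist_force: [-1.3, 1.1, -0.4]
finger_gap: 0.0429
gripper_force: 0.0
```

```bash
python3 - <<'E'
from bench import bot,imaging
from geo import *
o=bot.observe();print(o['time_s'],o['tool_pos'],o['joint_positions'],o['finger_gap'])
i=imaging.camera("side")["pixels"];cv2.imwrite("pics/j.png",i[:,:,::-1])
# image shift of cup patch, template match from initial picture
def patch(P,h):
    u,v=proj("side",P).astype(int);t=C["side"]["pixels"][v-h:v+h,u-h:u+h]
    r=cv2.matchTemplate(i[v-h-14:v+h+14,u-h-14:u+h+14],t,cv2.TM_CCOEFF_NORMED);_,s,_,l=cv2.minMaxLoc(r)
    q=plane("side",(u+l[0]-14,v+l[1]-14),P[2])-plane("side",(u,v),P[2]);print("shift",l[0]-14,l[1]-14,"score",round(s,3),q.round(4))
patch([.482,-.018,.054],14);patch([.5215,.035,.008],8)
patch([.4556,-.2478,.03],9);patch([.575,-.2936,.05],12)
E
```

```text
27.05 [ 0.40448892 -0.1304786   0.2269015 ] [ 0.89467564  0.36165905 -0.30387523  2.20444088 -0.87220308  0.81304198
  0.69695969] 0.04287469369808244
shift -1 1 score 0.976 [0.0013 0.0035 0.    ]
shift 0 1 score 0.943 [-0.0009  0.0027  0.    ]
shift 0 0 score 0.997 [0. 0. 0.]
shift 0 0 score 0.997 [0. 0. 0.]
```

The cup stands upright with its flap shut, moved about 3.5 mm toward the mat's middle, and the neighbouring bolts haven't moved. Handing in.

```bash
python3 -c "
from bench import bot
print(bot.finish_job())"
```

```text
the job is handed in; nothing more can be done
None
```

I handed the job in after about 27 s of robot time, without a returned verdict: my checks put the 60 mm bolt in the grey box and the empty cup upright near the middle of its mat, with both other bolts unmoved and no lamp contact seen, though I didn't re-measure the bystanders.

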